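Refit the tension spring on the trunk catch plate

ROBOT

A 6-joint arm with a two-finger parallel gripper is mounted at the origin on the work surface. World frame = base frame: x ahead of the robot, y to its left, z up, the work surface at z = 0. Lengths are in m, angles in rad, forces in N, time in s.
With the tool pointing down it reaches from about 0.3 to 0.775 m from the base axis. Payload 14.6 kg.
Tool frame: the origin (TCP) lies at the very end of the fingers, on their centre line; the grasp point (between the pads) lies 19 mm behind it; y points along the fingers, z is the direction in which the jaws open and shut, and the axes are right-handed (so a half turn about y gives the same grasp; the last joint's range is limited). The gripper opens to 94 mm and grips with 3 to 60 N. Pads are 16 mm wide; open, the fingers measure 119 mm over their backs; the gripper's body (75 mm by 177 mm) begins 78 mm behind the grasp point.
Start: joints at [-1.372, 0.3, 1.521, -0, 1.321, -0.067], TCP at [0.144, -0.531, 0.205] pointing down, gripper open.
Joint ranges: [-3.03, 3.03], [-0.79, 2.21], [0.23, 2.52], [-1.04, 4.18], [0, 3.07], [-2.55, 2.55]. Speed limits (rad/s): [2.22, 2.22, 2.57, 3.14, 3.14, 3.14].

INTERFACE

Orientations are given as [roll, pitch, yaw] about the fixed x, y, z axes, in that order (R = Rz(yaw) Ry(pitch) Rx(roll)).
In Python, from station import get_obs, camera, job gives the robot as it stands.
- The arm moves only by the tool step_arm, never from a script. Its argument "targets" is a list of rows, each a list of 6 numbers: the shift along the tool's x, y, z in mm, then the turn, a rotation vector about the tool's x, y, z in degrees. In form: [[dx, dy, dz, rx, ry, rz], ...]. A call has 1 to 12 rows; each row shifts and turns the commanded pose from where the row before left it, along the tool's axes as they then stand; what a row does not reach is not made up. A row lasts 1/8 s, in which the tool goes at most 62.5 mm and 10.7 degrees, less where a joint would pass 70% of its speed; a pose out of reach is approached as far as the arm can. A call is refused whole if a number of a shift passes 62.5 or a number of a turn 10.7, either way. A call with a gripper value outside its range is refused whole. "gripper" is the opening, from -1 (shut) to 1 (fully open), set as the call begins (left out, the last holds). The fingers move at their own pace and stop on an object; "squeeze" is the grip in N (left out, the last holds). Time passes only in rows, so rows that do not move let the fingers close. It gives the time, the measured TCP pose, the force and the opening at its end, in the units of the state.
- get_obs(): the state, without advancing time (a new reading comes with each control period).
- camera(name): name is "scene" or "side" or "wrist"; returns a dict with "pixels" (384x512x3 uint8, red, green, blue), "intrinsics" (3x3 intrinsics, pixels), "R" (3x3) and "t" (3): a world point X has camera coordinates R X + t; the wrist camera has in their place "tool_from_camera" (4x4, takes a point from camera to tool coordinates, whose origin is the TCP and whose axes are the tool frame's). Camera axes: x right, y down, z forward; pixel columns grow to the right and rows downward; lengths in m; the calibration is good to about 2 mm. A picture is of the moment at which its call begins: read the wrist's pose just before it. There is no depth.
- job.hand_in(): hands the job in, once; it reports no verdict.
The state is a dict: "time_s": time; "qpos": joint angles; "joint_vel": joint speeds; "tau": joint torques, N m; "ee_pos": TCP position; "eef_rot": TCP orientation; "force": force on the tool from outside, world axes, zero at the start; "moment": the same for the moment, N m; "grip_width": finger opening in m.
Only numpy, scipy, OpenCV 4.12 (cv2) and the standard library are available. Lean on these libraries where they do the work, as an engineer would, in place of code of your own. Each camera call takes 0.05 s, during which the arm holds its last target.

TASK

Refit the spring of the trunk's catch plate: put the pin under the spring's hook block into the hole of the anchor block until it is fully home, then take the block with the eye, stretch the spring and drop the eye over the headed stud so that it sits below the head and the spring stays stretched between the two. Feel for the hole gently: never press or pull on the catch plate, its anchor block or its stud with more than 25 N, and do not stretch the spring by more than 45 mm. Leave the other things on the trunk lid where they are, and let go at the end.

Things in the scene. Friction and masses are not known exactly. Their poses are not given: they have to be found in the camera images.
- bracket: steel catch plate fixed to the trunk lid, a strip 160 x 40 x 4 mm; origin under its middle, x along the strip from the anchor block to the stud, z up. On it the anchor block stands at x about -50 mm and the stud at x = +50 mm, both at y = 0; between them, from x = -9 to +17 mm, a rest 14 mm wide, its top 21 mm above the trunk lid, on which the slack spring's eye block lies almost level once the pin is home. It does not move in the run, but lies elsewhere each time.
- anchor_mark (a point): middle of the place of the anchor block, level with its top (38 mm above the trunk lid). The anchor block is a metal block 32 mm (x) x 18 mm (y) with a vertical round hole, 8 mm across and 20 mm deep, in the middle of its top. The block was clamped by hand: hole and block really stand up to 6 mm from this point, either way along the plate's x (none across it), and this is not in the readings. The block does not shift under the spring's pull.
- stud_top (a point): top centre of the stud, 40.5 mm above the trunk lid. Stud: neck 5 mm across from 12 to 36 mm above the lid; above it a head 11 mm across, tapering to its top at 40.5 mm.
- hook_grip (a point): centre of the hook block of the spring, a steel block 12 mm (x) x 22 mm (y) x 22 mm (z). The loose spring stands on the lid on its pin and its eye block, about 95 mm long. Axes: x along the spring from hook block to eye, z up. Under the block a straight round pin, 6 mm across, sticks out 16 mm, in the middle. The coil leaves the block's +x face 4 mm below this point and can bend a little up and down at both its ends.
- hook_tip (a point): lower end of that pin, 27 mm below the centre of the hook block.
- eye_grip (a point): grip point of the eye block: a steel block 12 mm (x) x 22 mm (y) x 38 mm (z) at the spring's other end; this point lies in its middle in x and y, 11 mm below its top, 27 mm above its bottom, and 57 mm from hook_grip along x when the spring is slack.
- eye (a point): centre of the eye, a flat level ring of 4 mm wire, opening 18 mm, 26 mm over all, 18 mm beyond eye_grip along the spring's x and 4 mm below it.
- stretch (a joint): stretch of the spring in m, 0 when slack. Pull is 1.4 N at once, then 0.18 N per mm. On the stud the stretch is about 11 to 26 mm; passing over the stud's head it needs some 7 mm more; 45 mm is the limit, 55 mm the stop.
- comb: wooden comb, 150 x 35 x 8 mm, lying flat; origin under its middle; a bystander
- sindoor_pot: closed white ceramic pot with knobbed lid, 56 mm across, 60 mm high; origin at its underside; a bystander
- glass_bottle: sealed small glass bottle, 34 mm across, 75 mm high; origin at its underside; a bystander
- hair_clip: yellow plastic hair clip lying flat, 55 x 14 x 11 mm; origin at its underside; a bystander
- padlock: brass padlock lying flat, 58 x 40 x 16 mm; origin at its underside; a bystander
- screwdriver: screwdriver lying flat, 170 mm long; a bystander
- bangle: green glass bangle lying flat, 68 mm across, 10 mm high; a bystander
Things that resemble listed ones, but are neither listed nor needed, are in the scene too. Leave any yellow look-alike of the part that bears hook_grip alone.

How it is judged:
On the way, in this order (a step that is already met when the one before it is completed fails the run):
1. the pin is home in the hole of the anchor block (z of hook_tip in the frame of bracket between 0.015 and 0.0255 m and x of hook_tip in the frame of bracket between -0.059 and -0.041 m and y of hook_tip in the frame of bracket between -0.004 and 0.004 m), for 0.2 s.
2. the eye is round the stud, below its head, the spring stretched (all of step 1 and z of eye in the frame of bracket between 0.012 and 0.0355 m and x of eye in the frame of bracket between 0.039 and 0.059 m and y of eye in the frame of bracket between -0.006 and 0.006 m and value of joint stretch above 0.008 m), for 0.2 s.
At the end, for the whole second after the job is handed in: The pin is in the anchor block's hole by at least 12.5 of its 16 mm, the eye is round the stud (its centre within 11 mm along and 6 mm across the plate) with its centre lower than 35.5 mm above the trunk lid, that is below the head, and the spring is stretched by more than 8 mm (all of step 2 and velocity of joint stretch between -0.03 and 0.03 m/s); the robot touches nothing.
It fails at once if the catch plate, its anchor block or its stud is loaded with more than 25 N (contact force between anything else and bracket above 25 N).
It fails at once if the spring is stretched by more than 45 mm (value of joint stretch above 0.045 m).
It fails at once if a bystander is moved by more than 30 mm (distance of any of comb, sindoor_pot, glass_bottle, hair_clip, padlock, screwdriver, bangle from where it was at the start of the episode above 0.03 m).
It fails at once if the pot or the bottle is tipped (angle between any of sindoor_pot, glass_bottle's own z axis and vertical above 0.5 rad).
It also fails if it takes over 72 s, if anything falls off the work surface, if the arm or the gripper's body presses on something with over 40 N, if the wrist force passes 120 N, or if a joint passes its speed limit or range.

## Working session

There is one attempt and no reset: what is moved stays moved. The work goes in short steps, Python scripts to look and compute and a tool call to move; the robot and the scene stay as the last step left them, time stands still between calls to the robot, and variables do not carry over. Pictures are saved under pics/ and viewed, and the job is handed in when it is done.

Besides the shell and the picture viewer there is one more tool, called after "Request:" as a command line: name --pt "numbers of a row" for each row, then --argument value for the rest. step_arm: Moves the arm, as the interface text tells. Its arguments: {"type":"object","properties":{"targets":{"type":"array","items":{"type":"array","items":{"type":"number"}}},"gripper":{"type":"number"},"squeeze":{"type":"number"}},"required":["targets"]}

```bash
mkdir -p pics; ls; cat > h.py <<'E'
import numpy as np, cv2
from station import get_obs, camera, job
def save(n,f):
    c=camera(n); cv2.imwrite(f,c['pixels'][:,:,::-1]); return c
E
python3 - <<'E'
from h import *
import pickle
o=get_obs(); print(o)
for n in ['scene','side','wrist']:
    c=save(n,f'pics/{n}0.png'); pickle.dump((o,c),open(f'{n}0.pkl','wb'))
    print(n,{k:np.round(v,4).tolist() for k,v in c.items() if k!='pixels'})
E
```

```text
pics
{'time_s': 0.0, 'qpos': array([-1.37159800e+00,  3.00474166e-01,  1.52159279e+00, -4.44138178e-05,
        1.32066370e+00, -6.65678520e-02]), 'joint_vel': array([-0.00076834,  0.00028033, -0.00044221,  0.00100373,  0.00030648,
        0.00054405]), 'tau': array([-9.06270907e-04, -5.31805301e+01, -3.52737021e+01,  7.06948643e-02,
        2.43975531e-02, -7.58648594e-05]), 'ee_pos': array([ 0.14440832, -0.53043498,  0.20487969]), 'eef_rot': array([-1.57193467e+00,  3.27745041e-05, -2.87581547e+00]), 'force': array([ 0.15154681, -0.08573955, -0.22980182]), 'moment': array([0.00072966, 0.02780712, 0.04368876]), 'grip_width': 0.09433571397538655}
scene {'intrinsics': [[455.1109, 0.0, 259.7809], [0.0, 455.1109, 191.586], [0.0, 0.0, 1.0]], 'R': [[-0.8273, 0.5617, 0.0065], [0.3509, 0.5258, -0.7748], [-0.4386, -0.6388, -0.6321]], 't': [0.4653, -0.1511, 1.4192]}
side {'intrinsics': [[465.474, 0.0, 254.0541], [0.0, 465.474, 190.1435], [0.0, 0.0, 1.0]], 'R': [[0.9682, -0.2497, -0.0151], [-0.1631, -0.5843, -0.795], [0.1897, 0.7722, -0.6064]], 't': [-0.5315, 0.1517, 0.952]}
wrist {'intrinsics': [[301.4246, 0.0, 255.2548], [0.0, 301.4246, 187.8538], [0.0, 0.0, 1.0]], 'tool_from_camera': [[0.0009, 0.9618, 0.2739, -0.0798], [0.0004, -0.2739, 0.9618, -0.1801], [1.0, -0.0007, -0.0007, 0.0008], [0.0, 0.0, 0.0, 1.0]]}
```

View pics/scene0.png

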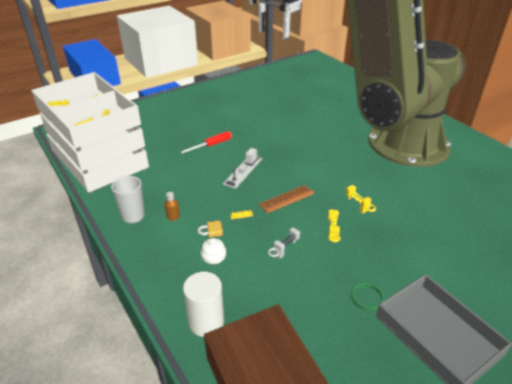

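View pics/side0.png

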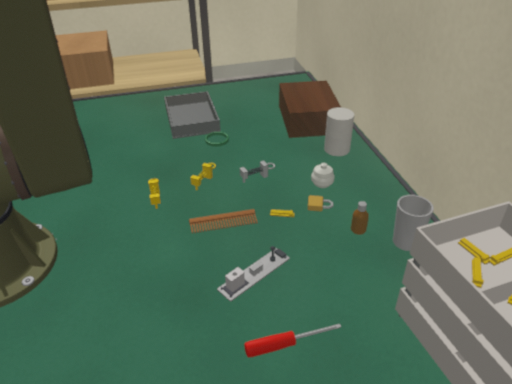

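View pics/wrist0.png

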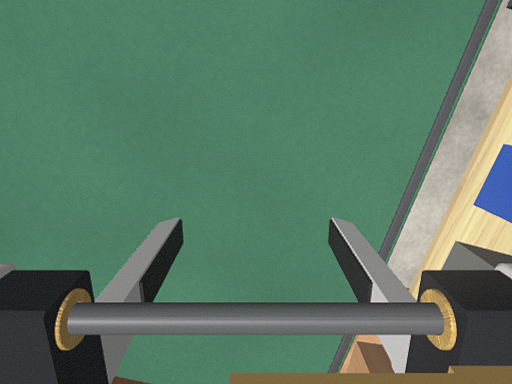

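Spring candidates: steel-grey at scene (285,243) / side (257,171), and yellow ones at scene (334,226) and (361,199). The grey one fits, since the part is steel and the yellow ones are look-alikes. I'll confirm this in enlarged crops.

```bash
python3 - <<'E'
import cv2,numpy as np
s=cv2.imread('pics/scene0.png'); d=cv2.imread('pics/side0.png')
def crop(i,x,y,w,h,k): return cv2.resize(i[y:y+h,x:x+w],(w*k,h*k),interpolation=cv2.INTER_CUBIC)
a=crop(s,255,220,60,45,6); b=crop(d,225,150,60,45,6); 
c=crop(s,210,140,60,55,6); e=crop(d,210,235,90,65,4)
e=cv2.resize(e,(360,330)) if 0 else np.pad(e,((0,330-260),(0,0),(0,0)))
cv2.imwrite('pics/c0.png',np.vstack([np.hstack([a,b]),np.hstack([c,e])]))
E
```

```text
(no output)
```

View pics/c0.png

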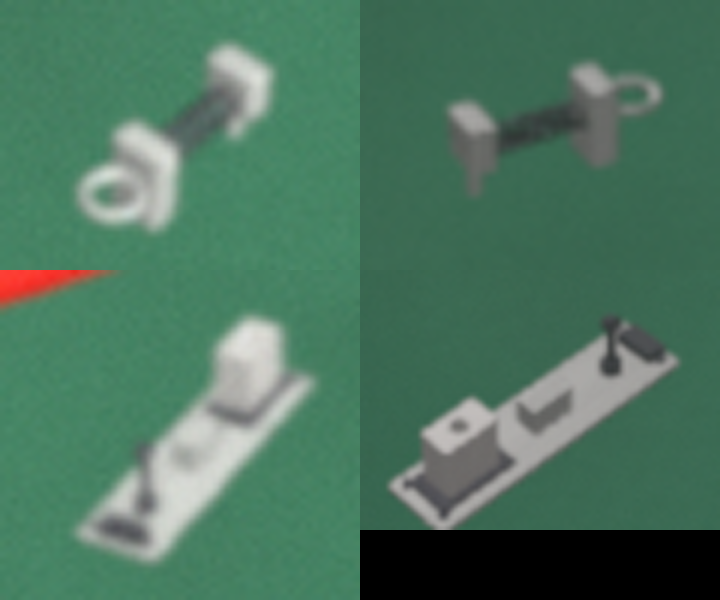

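```bash
cat >> h.py <<'E'
import pickle
def ray(c,uv):
    K=c['intrinsics']; d=c['R'].T@np.linalg.inv(K)@np.array([uv[0],uv[1],1.]); return -c['R'].T@c['t'], d/np.linalg.norm(d)
def plane(c,uv,z):
    o,d=ray(c,uv); return o+d*(z-o[2])/d[2]
def tri(c1,u1,c2,u2):
    o1,d1=ray(c1,u1);o2,d2=ray(c2,u2)
    s=np.linalg.lstsq(np.c_[d1,-d2],o2-o1,rcond=None)[0]
    a=o1+s[0]*d1;b=o2+s[1]*d2; return (a+b)/2,np.linalg.norm(a-b)
E
python3 - <<'E'
from h import *
S=pickle.load(open('scene0.pkl','rb'))[1];D=pickle.load(open('side0.pkl','rb'))[1]
for n,a,b,z in [('eye',(273.8,252.2),(270.3,165.8),.023),('hooktop',(295,230),(243.7,169.2),.038),('eyetop',(279.5,242.5),(264.2,162.5),.038),('stud',(234.2,169.7),(272.8,248),.0405),('anchor',(252.5,150.8),(235,273.8),.038)]:
    p,g=tri(S,a,D,b); print(n,p.round(4),round(g,4),plane(S,a,z).round(4),plane(D,b,z).round(4))
E
```

```text
eye [0.6324 0.1585 0.0225] 0.0007 [0.6324 0.1589 0.023 ] [0.6325 0.1575 0.023 ]
hooktop [0.5592 0.1403 0.0379] 0.0006 [0.5589 0.1404 0.038 ] [0.5594 0.1399 0.038 ]
eyetop [0.6145 0.1537 0.0391] 0.0019 [0.6128 0.1531 0.038 ] [0.6157 0.1546 0.038 ]
stud [ 0.5517 -0.1409  0.0365] 0.0001 [ 0.5544 -0.1362  0.0405] [ 0.5505 -0.1448  0.0405]
anchor [ 0.4624 -0.1882  0.038 ] 0.0035 [ 0.4606 -0.1879  0.038 ] [ 0.4639 -0.1893  0.038 ]
```

The enlarged crop shows the grey steel spring with hook block, pin and ring, and the catch plate. Triangulated heights match the given ones: hook top 37.9 mm, eye 22.5 mm, and hook to eye 75.6 mm. Next I look at the plate with the wrist camera.

```bash
cat >> h.py <<'E'
from scipy.spatial.transform import Rotation as Ro
def Rt(o): return Ro.from_euler('xyz',o['eef_rot']).as_matrix()
def delta(target,yaw_deg):
    """remaining shift in present tool axes (mm) and the turn rotvec (deg)"""
    o=get_obs(); R=Rt(o); d=R.T@(np.array(target)-o['ee_pos'])*1000
    Rg=Ro.from_euler('xyz',[-np.pi/2,0,np.radians(yaw_deg)]).as_matrix()
    t=Ro.from_matrix(R.T@Rg).as_rotvec(degrees=True)
    print('pos',o['ee_pos'].round(4),'rpy',np.degrees(o['eef_rot']).round(2),'d',d.round(1),'turn',t.round(2),'F',o['force'].round(1),'t',round(o['time_s'],2),'w',round(o['grip_width'],4))
def wcam(f=None):
    o=get_obs(); c=camera('wrist')
    T=np.eye(4);T[:3,:3]=Rt(o);T[:3,3]=o['ee_pos']
    M=np.linalg.inv(T@c['tool_from_camera']); c['R']=M[:3,:3];c['t']=M[:3,3]
    if f: cv2.imwrite(f,c['pixels'][:,:,::-1]); pickle.dump(c,open(f.replace('.png','.pkl'),'wb'))
    return c
def proj(c,X):
    p=c['intrinsics']@(c['R']@np.array(X)+c['t']); return p[:2]/p[2]
E
python3 -c "
from h import *
delta([.507,-.165,.13],-153)"
```

```text
pos [ 0.1444 -0.5305  0.205 ] rpy [ -90.05    0.   -164.77] d [-445.8   75.3 -257.4] turn [ 5.000e-02 -1.177e+01 -1.000e-02] F [-0.   0.7 -1.2] t 0.15 w 0.0937
```

Request:
step_arm --pt "-44.6 0 -25.7 0 0 0" --pt "-44.6 0 -25.7 0 0 0" --pt "-44.6 0 -25.7 0 0 0" --pt "-44.6 0 -25.7 0 0 0" --pt "-44.6 7 -25.7 0 0 0" --pt "-44.6 14 -25.7 0 0 0" --pt "-44.6 14 -25.7 0 0 0" --pt "-44.6 14 -25.7 0 0 0" --pt "-44.6 14 -25.7 0 0 0" --pt "-44.6 12 -25.7 0 0 0" --pt "0 0 0 0 -6 0" --pt "0 0 0 0 -6 0"

```text
time_s: 1.65
ee_pos: [0.5074, -0.1649, 0.1299]
eef_rot: [-1.572, -0.001, -2.662]
force: [-0.4, 0.1, -0.3]
grip_width: 0.094
```

Request:
step_arm --pt "0 0 0 0 0 0" --pt "0 0 0 0 0 0"

```text
time_s: 1.9
ee_pos: [0.5072, -0.1656, 0.1304]
eef_rot: [-1.571, -0.0, -2.669]
force: [-0.3, 0.0, 1.2]
grip_width: 0.0941
```

```bash
python3 -c "
from h import *
delta([.507,-.165,.13],-153)
c=wcam('pics/w1.png')
for p in [(.5505,-.143,.0405),(.462,-.188,.038)]: print(proj(c,p))"
```

```text
pos [ 0.5072 -0.1656  0.1304] rpy [ -90.     -0.   -152.92] d [-0.1  0.4 -0.7] turn [0.   0.08 0.  ] F [-0.3  0.   1.2] t 1.9 w 0.0941
[254.02162505 138.05505649]
[254.00253228 238.98843601]
```

View pics/w1.png

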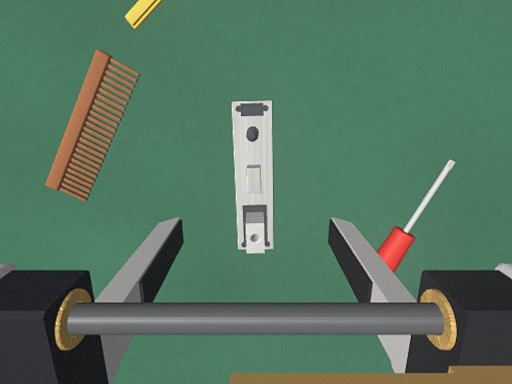

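The wrist picture shows the plate upright, with the stud at (252,133), the rest at (254,178) and the hole at (254,238). I'll measure it with masks.

```bash
python3 - <<'E'
from h import *
c=pickle.load(open('pics/w1.pkl','rb')); im=c['pixels'][:,:,::-1]
hsv=cv2.cvtColor(np.ascontiguousarray(im),cv2.COLOR_BGR2HSV)
m=((hsv[:,:,1]<70)).astype(np.uint8); m[:, :215]=0;m[:,290:]=0;m[262:]=0;m[:90]=0
n,l,s,ce=cv2.connectedComponentsWithStats(m); k=1+s[1:,4].argmax(); print(s[k])
cn=max(cv2.findContours((l==k).astype(np.uint8),0,1)[0],key=cv2.contourArea)
print(cv2.minAreaRect(cn))
# per row edges
for r in range(102,250,8):
    x=np.where(l[r]==k)[0]; print(r,x.min(),x.max(),end='; ')
k4=cv2.resize(im[90:262,215:295],None,fx=6,fy=6,interpolation=cv2.INTER_CUBIC)
cv2.imwrite('pics/c1.png',np.hstack([k4[:516],k4[516:]])[:600,:800*2])
print(k4.shape)
E
```

```text
[ 231  100   43  154 5916]
((252.17465209960938, 176.5928955078125), (153.05467224121094, 41.07140350341797), 89.39690399169922)
102 231 271; 110 231 272; 118 232 272; 126 232 272; 134 232 272; 142 233 272; 150 233 272; 158 233 272; 166 234 272; 174 234 272; 182 234 272; 190 235 272; 198 235 272; 206 236 272; 214 236 273; 222 236 273; 230 237 273; 238 237 273; 246 237 273; (1032, 480, 3)
```

```bash
python3 - <<'E'
import cv2,numpy as np
im=cv2.imread('pics/c1.png'); print(im.shape); cv2.imwrite('pics/c1b.png',cv2.resize(im,(800,int(im.shape[0]*800/im.shape[1]))))
E
```

```text
(516, 960, 3)
```

View pics/c1b.png

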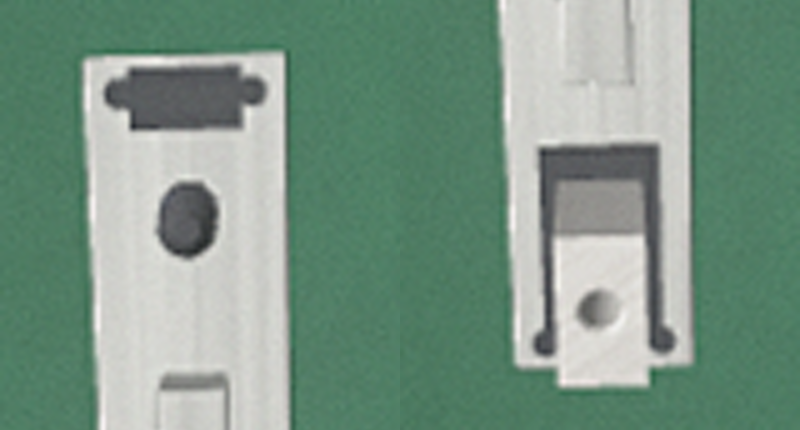

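```bash
python3 - <<'E'
from h import *
c=pickle.load(open('pics/w1.pkl','rb'))
h=plane(c,(254.6,237.4),.038); s=plane(c,(252.0,135.6),.038)
bt=plane(c,(215+(602.5-400)/5,176+386/5),.038)
# plate corners (top face 4mm)
tl=plane(c,(215+83/5,90+57/5),.004);tr=plane(c,(215+284/5,90+52/5),.004)
bl=plane(c,(215+(515-400)/5,176+368/5),.004);br=plane(c,(215+(695-400)/5,176+365/5),.004)
print('hole',h,'stud',s,'dist',np.linalg.norm(h-s),'dir',np.degrees(np.arctan2(*(s-h)[1::-1])))
print(tl,tr,bl,br,[np.linalg.norm(a-b) for a,b in [(tl,tr),(bl,br),(tl,bl),(tr,br)]])
v=(tl+tr-bl-br)/2; print('platedir',np.degrees(np.arctan2(v[1],v[0])), 'mid',(tl+tr+bl+br)/4)
print('blockend',bt,np.linalg.norm(bt-h)*1e3)
mid=(tl+tr+bl+br)/4; u=v[:2]/np.linalg.norm(v[:2]); n=np.array([-u[1],u[0]])
for p in (h,s): print('in plate',(p-mid)[:2]@u*1e3,(p-mid)[:2]@n*1e3)
E
```

```text
hole [ 0.4637932  -0.18774865  0.038     ] stud [ 0.55136375 -0.14051567  0.038     ] dist 0.09949651434251919 dir 28.341115781407044
[ 0.56846089 -0.10908094  0.004     ] [ 0.58715097 -0.14364352  0.004     ] [ 0.42768977 -0.18512139  0.004     ] [ 0.44672935 -0.22076934  0.004     ] [np.float64(0.039292382262263975), np.float64(0.040413888918807976), np.float64(0.15999580865162102), np.float64(0.16020805996689272)]
platedir 28.577220565759642 mid [ 0.50750775 -0.1646538   0.004     ]
blockend [ 0.44881916 -0.19639017  0.038     ] 17.288656497352832
in plate -49.436199827619035 0.6292602717077218
in plate 50.05946973890134 0.21925561207906605
```

Sizes match: the plate measures 40×160 mm and hole to stud is 99.5 mm. Plate yaw is 28.5°, the hole is at (0.4638,-0.1877) and the stud at (0.5514,-0.1405). Now to the spring.

```bash
python3 -c "
from h import *
delta([.59,.148,.13],-166)"
```

```text
pos [ 0.5072 -0.1657  0.1304] rpy [ -90.     0.  -152.9] d [-216.6    0.4 -241.5] turn [ 0.  13.1 -0. ] F [ 0.9 -0.1  0.1] t 1.95 w 0.0938
```

Request:
step_arm --pt "-31 0 -34.5 0 0 0" --pt "-31 0 -34.5 0 0 0" --pt "-31 0 -34.5 0 0 0" --pt "-31 0 -34.5 0 0 0" --pt "-31 0 -34.5 0 0 0" --pt "-31 0 -34.5 0 0 0" --pt "-31 0 -34.5 0 0 0" --pt "0 0 0 0 6.5 0" --pt "0 0 0 0 6.5 0" --pt "0 0 0 0 0 0" --pt "0 0 0 0 0 0"

```text
time_s: 3.32
ee_pos: [0.5898, 0.1483, 0.1305]
eef_rot: [-1.571, -0.0, -2.892]
force: [-0.2, 0.4, -0.2]
grip_width: 0.094
```

```bash
python3 -c "
from h import *
delta([.59,.148,.13],-166)
c=wcam('pics/w2.png')
im=c['pixels'][:,:,::-1]
cv2.imwrite('pics/c2.png',cv2.resize(im[110:260,200:310],None,fx=4,fy=4,interpolation=cv2.INTER_CUBIC))
for p in [(.559,.140,.038),(.6324,.1583,.023)]: print(proj(c,p))"
```

```text
pos [0.5898 0.1483 0.1305] rpy [ -90.     -0.   -165.68] d [-0.2  0.5  0.3] turn [0.   0.32 0.  ] F [-0.2  0.4 -0.2] t 3.33 w 0.094
[255.06444807 221.58618126]
[255.44332717 141.44320961]
```

View pics/c2.png

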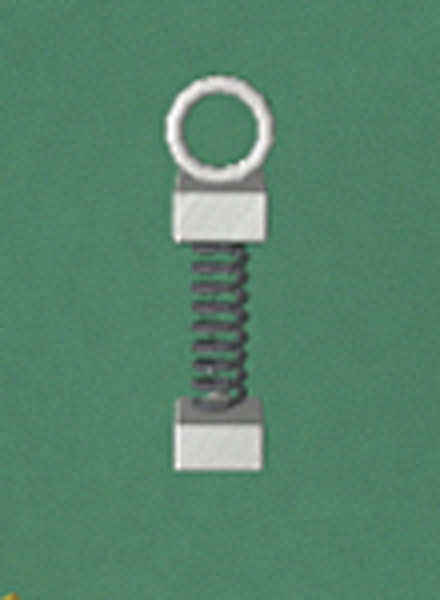

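View pics/w2.png

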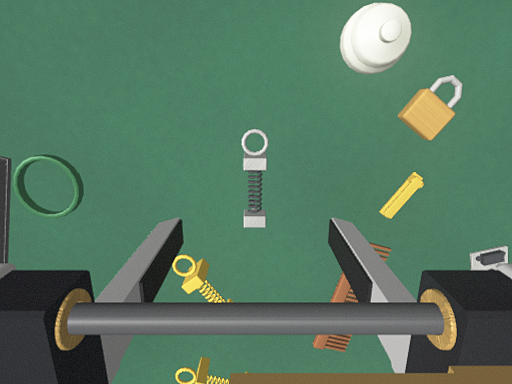

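The enlarged crop confirms the steel spring: ring at (255,142), eye block at (255,164), hook block at (255,221). A yellow look-alike lies near at (200,275), so I'll approach with a narrower opening.

```bash
python3 - <<'E'
from h import *
c=pickle.load(open('pics/w2.pkl','rb'))
h=plane(c,(254.6,221.4),.038);e=plane(c,(254.9,163.9),.038);r=plane(c,(254.9,141.9),.023)
print(h,e,r,np.linalg.norm(h-e),np.linalg.norm((h-r)[:2]),np.degrees(np.arctan2(*(r-h)[1::-1])))
for p in [(185,265),(198,277),(205,285)]: print(plane(c,p,.03))
delta([h[0],h[1],.08],-166); delta([h[0],h[1],.017],-166)
E
```

```text
[0.55907693 0.14048486 0.038     ] [0.61416755 0.15417758 0.038     ] [0.63185346 0.15869388 0.023     ] 0.056766781306882556 0.07501994537742979 14.04727693455852
[0.49060132 0.19809624 0.03      ]
[0.47998291 0.18215384 0.03      ]
[0.47231859 0.17302614 0.03      ]
pos [0.5898 0.1483 0.1305] rpy [ -90.      0.   -165.69] d [31.7 50.5 -0. ] turn [-0.    0.31 -0.  ] F [-0.3 -0.3 -0.1] t 3.38 w 0.0939
pos [0.5898 0.1483 0.1305] rpy [ -90.      0.   -165.69] d [ 31.7 113.5  -0. ] turn [-0.    0.31 -0.  ] F [-0.3 -0.3 -0.1] t 3.38 w 0.0939
```

Request:
step_arm --gripper -0.1 --squeeze 30 --pt "31.7 25 0 0 0.3 0" --pt "0 25 0 0 0 0" --pt "0 20 0 0 0 0" --pt "0 20 0 0 0 0" --pt "0 15 0 0 0 0" --pt "0 10 0 0 0 0" --pt "0 0 0 0 0 0" --pt "0 0 0 0 0 0"

```text
time_s: 4.38
ee_pos: [0.5594, 0.1408, 0.0161]
eef_rot: [-1.571, 0.001, -2.898]
force: [0.3, 0.5, 0.1]
grip_width: 0.0423
```

```bash
python3 -c "
from h import *
delta([.5591,.1405,.015],-166)
c=wcam('pics/w3.png')"
```

```text
pos [0.5594 0.1408 0.0161] rpy [-9.0000e+01  6.0000e-02 -1.6606e+02] d [0.4 1.1 0.2] turn [-0.   -0.06 -0.06] F [0.3 0.5 0.1] t 4.38 w 0.0423
```

View pics/w3.png

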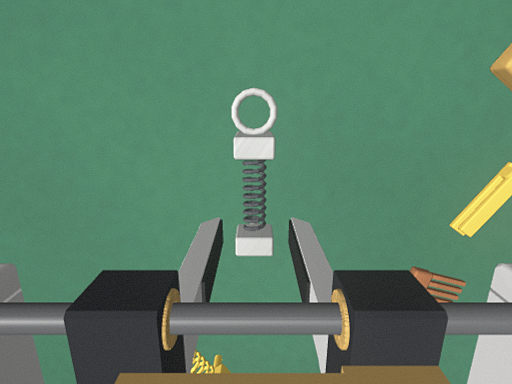

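```bash
python3 -c "
from h import *
c=pickle.load(open('pics/w3.pkl','rb'))
print(plane(c,(254,246.5),.038),proj(c,[.5591,.1405,.038]),proj(c,[.5591,.1405,.016]))"
```

```text
[0.55895313 0.14070901 0.038     ] [254.41213328 246.35463703] [254.51614411 230.74472128]
```

Request:
step_arm --gripper -0.6 --pt "0 0 0 0 0 0" --pt "0 0 0 0 0 0" --pt "0 0 0 0 0 0" --pt "0 0 0 0 0 0"

```text
time_s: 4.92
ee_pos: [0.5592, 0.1407, 0.0157]
eef_rot: [-1.571, 0.0, -2.898]
force: [-0.6, -0.2, 3.2]
grip_width: 0.0215
```

Request:
step_arm --gripper -0.9 --squeeze 40 --pt "0 0 0 0 0 0" --pt "0 -5 0 0 0 0" --pt "0 -10 0 0 0 0" --pt "0 -15 0 0 0 0" --pt "0 -25 0 0 0 0" --pt "0 -25 0 0 0 0" --pt "0 0 0 0 0 0" --pt "0 0 0 0 0 0"

```text
time_s: 5.92
ee_pos: [0.5586, 0.1406, 0.0948]
eef_rot: [-1.571, -0.001, -2.898]
force: [1.5, 0.5, -1.4]
grip_width: 0.0213
```

```bash
python3 -c "
from h import *
delta([.4638,-.1877,.095],-151.5)
c=wcam('pics/w4.png'); s=save('side','pics/s4.png')
pickle.dump(s,open('pics/s4.pkl','wb'))
print(proj(s,[.559,.14,.08]))"
```

```text
pos [0.5586 0.1406 0.0948] rpy [-9.0000e+01 -5.0000e-02 -1.6607e+02] d [ 1.711e+02 -1.000e-01  2.958e+02] turn [ 1.000e-02 -1.457e+01  5.000e-02] F [ 1.5  0.5 -1.4] t 5.92 w 0.0213
[243.03048247 154.82415279]
```

View pics/w4.png

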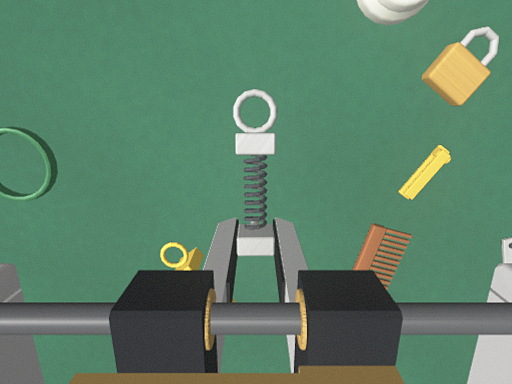

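View pics/s4.png

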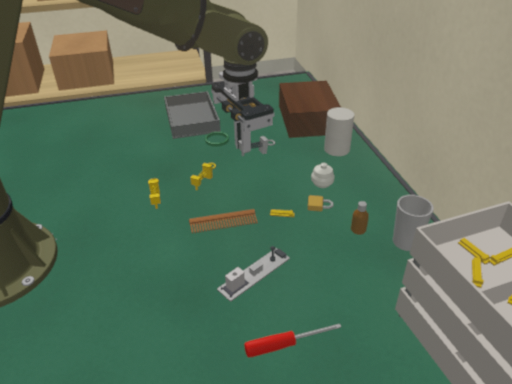

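The spring is held square and hangs level: hook block at (255,245), ring at (255,110). Moving above the hole.

Request:
step_arm --pt "24.4 0 42.3 0 0 0" --pt "24.4 0 42.3 0 0 0" --pt "24.4 0 42.3 0 0 0" --pt "24.4 0 42.3 0 0 0" --pt "24.4 0 42.3 0 0 0" --pt "24.4 0 42.3 0 0 0" --pt "24.4 0 42.0 0 0 0" --pt "0 0 0 0 -7.3 0" --pt "0 0 0 0 -7.3 0" --pt "0 0 0 0 0 0" --pt "0 0 0 0 0 0" --pt "0 0 0 0 0 0"

```text
time_s: 7.52
ee_pos: [0.4645, -0.1874, 0.0953]
eef_rot: [-1.571, -0.0, -2.645]
force: [0.3, 0.9, -2.0]
grip_width: 0.0221
```

```bash
python3 -c "
from h import *
delta([.464,-.1878,.062],-151.5)
c=wcam('pics/w5.png'); s=save('side','pics/s5.png')
im=s['pixels'][:,:,::-1]
a=cv2.resize(im[200:320,180:320],None,fx=5,fy=5,interpolation=cv2.INTER_CUBIC)
cv2.imwrite('pics/s5c.png',a)
"
```

```text
pos [ 0.4645 -0.1874  0.0953] rpy [-9.0010e+01 -1.0000e-02 -1.5155e+02] d [ 0.6 33.3  0.1] turn [ 0.01 -0.05  0.01] F [ 0.3  0.9 -2. ] t 7.53 w 0.0221
```

View pics/w5.png

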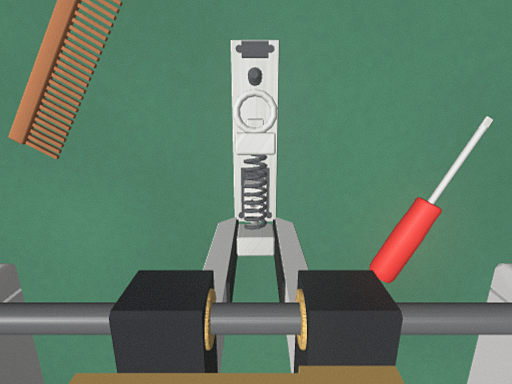

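View pics/s5c.png

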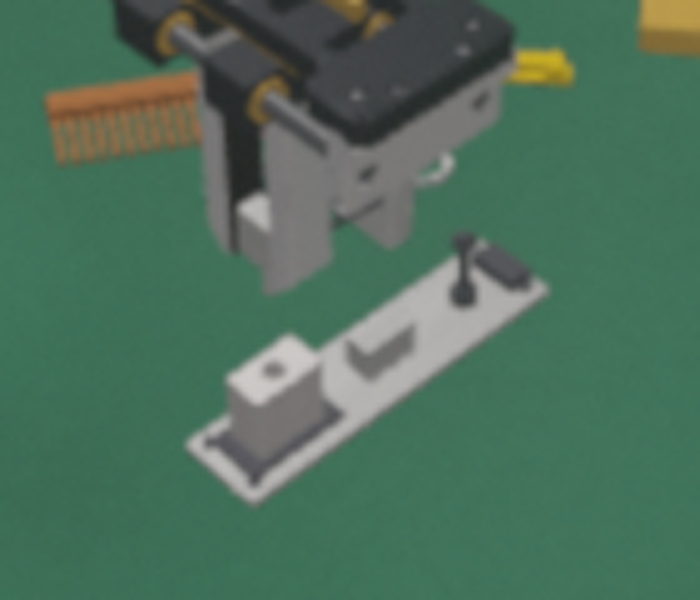

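Request:
step_arm --pt "0.6 10 0 0 0 0" --pt "0 14 0 0 0 0" --pt "0 8 0 0 0 0" --pt "0 4 0 0 0 0" --pt "0 0 0 0 0 0" --pt "0 0 0 0 0 0" --pt "0 0 0 0 0 0"

```text
time_s: 8.5
ee_pos: [0.4641, -0.1879, 0.0597]
eef_rot: [-1.57, 0.0, -2.644]
force: [0.1, 0.0, -1.8]
grip_width: 0.0214
```

Request:
step_arm --pt "0 1 0 0 0 0" --pt "0 0 0 0 0 0"

```text
time_s: 8.75
ee_pos: [0.4639, -0.1878, 0.0584]
eef_rot: [-1.571, -0.0, -2.644]
force: [0.5, 0.2, -1.1]
grip_width: 0.0218
```

Request:
step_arm --pt "0 1 0 0 0 0" --pt "0 0 0 0 0 0"

```text
time_s: 9.0
ee_pos: [0.4639, -0.1878, 0.0574]
eef_rot: [-1.571, -0.0, -2.644]
force: [-0.5, -0.0, -2.2]
grip_width: 0.0215
```

```bash
python3 -c "
from h import *
delta([.464,-.1878,.055],-151.5)
print(get_obs()['moment'].round(3))
s=save('side','pics/s6.png')
im=s['pixels'][:,:,::-1]
cv2.imwrite('pics/s6c.png',cv2.resize(im[220:310,190:300],None,fx=6,fy=6,interpolation=cv2.INTER_CUBIC))
"
```

```text
pos [ 0.4639 -0.1878  0.0574] rpy [ -90.01   -0.   -151.47] d [-0.1  2.4  0.1] turn [0.01 0.03 0.  ] F [-0.5 -0.  -2.2] t 9.0 w 0.0215
[-0.057  0.008 -0.048]
```

View pics/s6c.png

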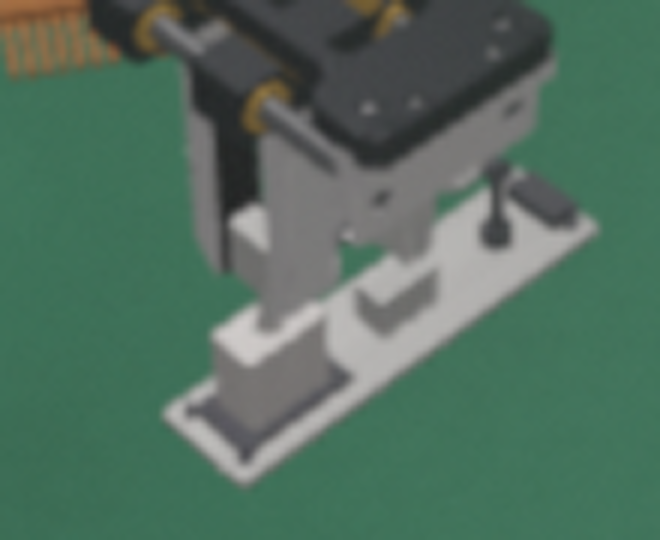

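Request:
step_arm --pt "0 1 0 0 0 0" --pt "0 1 0 0 0 0" --pt "0 0 0 0 0 0"

```text
time_s: 9.43
ee_pos: [0.4639, -0.1878, 0.0553]
eef_rot: [-1.571, -0.0, -2.644]
force: [-0.2, 0.2, -1.0]
grip_width: 0.0215
```

Request:
step_arm --pt "0 1 0 0 0 0" --pt "0 0 0 0 0 0"

```text
time_s: 9.68
ee_pos: [0.4639, -0.1878, 0.0544]
eef_rot: [-1.571, -0.0, -2.644]
force: [0.6, -0.9, -2.1]
grip_width: 0.0217
```

Request:
step_arm --pt "0 1 0 0 0 0" --pt "0 0 0 0 0 0"

```text
time_s: 9.93
ee_pos: [0.4639, -0.1878, 0.0534]
eef_rot: [-1.571, -0.0, -2.644]
force: [-0.4, -0.9, -2.4]
grip_width: 0.0218
```

Request:
step_arm --pt "0 0.5 0 0 0 0" --pt "0 0 0 0 0 0"

```text
time_s: 10.18
ee_pos: [0.4639, -0.1878, 0.0529]
eef_rot: [-1.571, -0.0, -2.644]
force: [-0.3, -0.4, -1.9]
grip_width: 0.0216
```

Request:
step_arm --pt "0 0.7 0 0 0 0" --pt "0 0 0 0 0 0"

```text
time_s: 10.42
ee_pos: [0.4639, -0.1878, 0.0522]
eef_rot: [-1.571, -0.0, -2.644]
force: [0.4, 0.9, -1.4]
grip_width: 0.0215
```

Request:
step_arm --pt "0 0.7 0 0 0 0" --pt "0 0 0 0 0 0"

```text
time_s: 10.68
ee_pos: [0.4639, -0.1878, 0.0515]
eef_rot: [-1.571, -0.0, -2.644]
force: [-0.1, -1.1, -1.3]
grip_width: 0.0216
```

Request:
step_arm --pt "0 0.7 0 0 0 0" --pt "0 0 0 0 0 0"

```text
time_s: 10.92
ee_pos: [0.4639, -0.1878, 0.0508]
eef_rot: [-1.571, -0.0, -2.644]
force: [-0.1, 1.4, -1.8]
grip_width: 0.0214
```

No resistance 3 mm below the block's top, so the pin is going into the hole.

Request:
step_arm --pt "0 1 0 0 0 0" --pt "0 1 0 0 0 0"

```text
time_s: 11.18
ee_pos: [0.4639, -0.1878, 0.0488]
eef_rot: [-1.571, -0.0, -2.644]
force: [0.4, 0.2, -1.8]
grip_width: 0.0214
```

Request:
step_arm --pt "0 1 0 0 0 0" --pt "0 1 0 0 0 0"

```text
time_s: 11.42
ee_pos: [0.4639, -0.1878, 0.0468]
eef_rot: [-1.571, -0.0, -2.644]
force: [-1.2, 0.8, -1.2]
grip_width: 0.0212
```

Request:
step_arm --pt "0 1 0 0 0 0" --pt "0 1 0 0 0 0"

```text
time_s: 11.68
ee_pos: [0.4639, -0.1878, 0.0448]
eef_rot: [-1.571, -0.0, -2.644]
force: [-0.1, -0.1, -1.7]
grip_width: 0.0211
```

Request:
step_arm --pt "0 1 0 0 0 0" --pt "0 1 0 0 0 0"

```text
time_s: 11.92
ee_pos: [0.4639, -0.1878, 0.0428]
eef_rot: [-1.571, -0.0, -2.644]
force: [0.1, 1.0, -0.9]
grip_width: 0.0218
```

```bash
python3 -c "
from h import *
delta([.464,-.1878,.055],-151.5)
s=save('side','pics/s7.png')
im=s['pixels'][:,:,::-1]
cv2.imwrite('pics/s7c.png',cv2.resize(im[220:310,190:300],None,fx=6,fy=6,interpolation=cv2.INTER_CUBIC))
"
```

```text
pos [ 0.4639 -0.1878  0.0428] rpy [ -90.     -0.   -151.47] d [ -0.1 -12.2   0. ] turn [-0.    0.03  0.  ] F [ 0.1  1.  -0.9] t 11.93 w 0.0218
```

View pics/s7c.png

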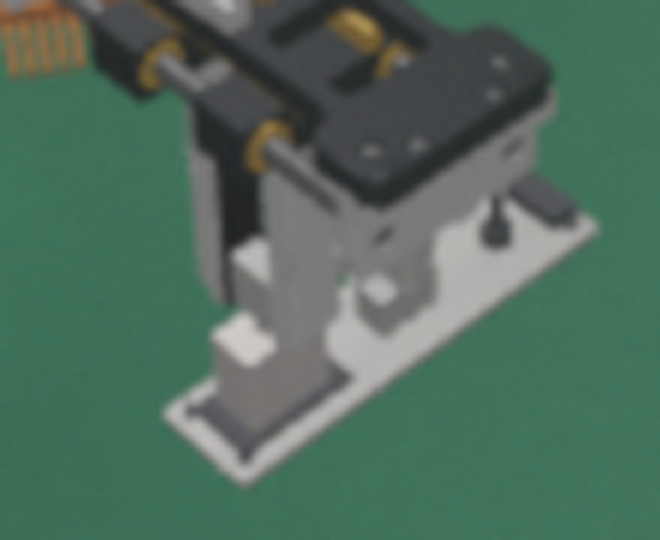

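Going in cleanly. Last millimetres slowly.

Request:
step_arm --pt "0 1 0 0 0 0" --pt "0 1 0 0 0 0" --pt "0 1 0 0 0 0"

```text
time_s: 12.35
ee_pos: [0.4639, -0.1878, 0.0398]
eef_rot: [-1.571, -0.0, -2.644]
force: [-0.6, -0.0, -0.8]
grip_width: 0.0216
```

Request:
step_arm --pt "0 1 0 0 0 0" --pt "0 0 0 0 0 0"

```text
time_s: 12.6
ee_pos: [0.4639, -0.1878, 0.0388]
eef_rot: [-1.571, -0.0, -2.644]
force: [0.4, -0.2, -1.2]
grip_width: 0.0218
```

Request:
step_arm --pt "0 0.5 0 0 0 0" --pt "0 0 0 0 0 0"

```text
time_s: 12.85
ee_pos: [0.4639, -0.1878, 0.0383]
eef_rot: [-1.571, -0.0, -2.644]
force: [-0.9, 0.1, -0.0]
grip_width: 0.0214
```

Request:
step_arm --pt "0 0.4 0 0 0 0" --pt "0 0 0 0 0 0"

```text
time_s: 13.1
ee_pos: [0.4639, -0.1878, 0.0379]
eef_rot: [-1.571, -0.0, -2.644]
force: [0.2, -0.5, -0.8]
grip_width: 0.0217
```

Request:
step_arm --gripper -0.3 --pt "0 0 0 0 0 0" --pt "0 0 0 0 0 0" --pt "0 0 0 0 0 0" --pt "0 0 0 0 0 0"

```text
time_s: 13.6
ee_pos: [0.4639, -0.1878, 0.038]
eef_rot: [-1.571, 0.0, -2.644]
force: [0.2, 0.1, -0.3]
grip_width: 0.0329
```

Request:
step_arm --pt "0 -4 0 0 0 0" --pt "0 -8 0 0 0 0" --pt "0 -15 0 0 0 0" --pt "0 -20 0 0 0 0" --pt "-10 -20 0 0 0 0" --pt "-20 0 0 0 0 0" --pt "-20 0 0 0 0 0" --pt "0 0 0 0 0 0" --pt "0 0 0 0 0 0"

```text
time_s: 14.72
ee_pos: [0.5075, -0.1638, 0.1044]
eef_rot: [-1.572, -0.001, -2.643]
force: [-0.4, 0.5, -1.1]
grip_width: 0.0326
```

```bash
python3 -c "
from h import *
delta([.507,-.165,.1],-151.5)
c=wcam('pics/w8.png')
s=save('side','pics/s8.png'); t=save('scene','pics/t8.png')
im=s['pixels'][:,:,::-1];w=c['pixels'][:,:,::-1]
cv2.imwrite('pics/s8c.png',np.hstack([cv2.resize(im[220:310,200:300],None,fx=4,fy=4,interpolation=cv2.INTER_CUBIC),cv2.resize(w[90:270,205:305],(200,360),interpolation=cv2.INTER_CUBIC)]))
"
```

```text
pos [ 0.5075 -0.1638  0.1044] rpy [-9.0040e+01 -4.0000e-02 -1.5145e+02] d [1.  4.4 0.8] turn [0.04 0.05 0.04] F [-0.4  0.5 -1.1] t 14.72 w 0.0326
```

View pics/w8.png

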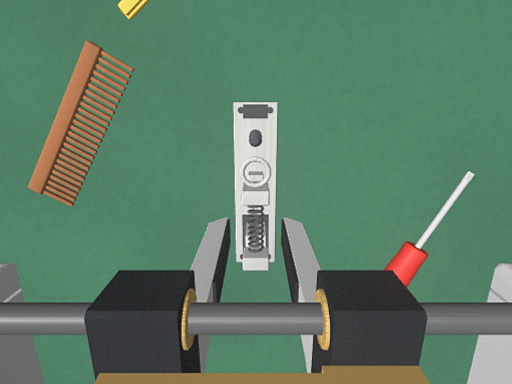

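View pics/s8c.png

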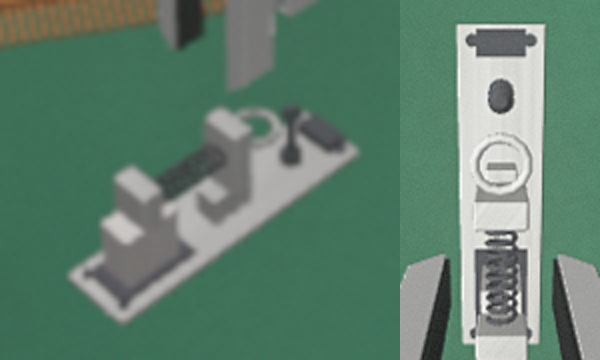

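The hook block sits flat on the anchor block, and the eye block stands level on the rest. Measuring the eye block.

```bash
python3 - <<'E'
from h import *
c=pickle.load(open('pics/w8.pkl','rb'))
im=c['pixels'][:,:,::-1]
e=plane(c,(255.2,197.5),.059);r=plane(c,(255,171.4),.044);s=plane(c,(255.3,139.5),.038)
print(e,r,s)
u=np.array([np.cos(np.radians(28.5)),np.sin(np.radians(28.5))]);n=np.array([-u[1],u[0]])
h=np.array([.4638,-.1877])
for p in(e,r,s): print((p[:2]-h)@u*1e3,(p[:2]-h)@n*1e3)
for z in (.029,.06): delta([e[0],e[1],z],-151.5)
E
```

```text
[ 0.51441141 -0.16068363  0.059     ] [ 0.5297652 -0.1521387  0.044    ] [ 0.5520206  -0.14032737  0.038     ]
57.3692742435979 -0.4072291188584459
74.93973404823247 -0.2239955040069519
100.13404003851657 -0.4633503560630692
pos [ 0.5075 -0.1642  0.1048] rpy [-9.0010e+01 -1.0000e-02 -1.5149e+02] d [-7.7 75.8  0.3] turn [0.01 0.01 0.01] F [ 0.7  0.  -0.1] t 14.88 w 0.0329
pos [ 0.5075 -0.1642  0.1048] rpy [-9.0010e+01 -1.0000e-02 -1.5149e+02] d [-7.7 44.8  0.3] turn [0.01 0.01 0.01] F [ 0.7  0.  -0.1] t 14.88 w 0.0329
```

Request:
step_arm --pt "-7.7 20 0.3 0 0 0" --pt "0 20 0 0 0 0" --pt "0 14 0 0 0 0" --pt "0 12 0 0 0 0" --pt "0 8 0 0 0 0" --pt "0 0 0 0 0 0" --pt "0 0 0 0 0 0"

```text
time_s: 15.75
ee_pos: [0.515, -0.1606, 0.0314]
eef_rot: [-1.57, 0.0, -2.644]
force: [0.5, 0.9, 0.5]
grip_width: 0.0331
```

```bash
python3 -c "
from h import *
delta([.5144,-.1607,.031],-151.5)
c=wcam('pics/w9.png')
print(proj(c,[.5144,-.1607,.059]))"
```

```text
pos [ 0.515  -0.1606  0.0314] rpy [-8.9970e+01  3.0000e-02 -1.5147e+02] d [ 0.6  0.4 -0.2] turn [-0.03  0.03 -0.03] F [0.5 0.9 0.5] t 15.75 w 0.0331
[253.65487457 251.08043259]
```

View pics/w9.png

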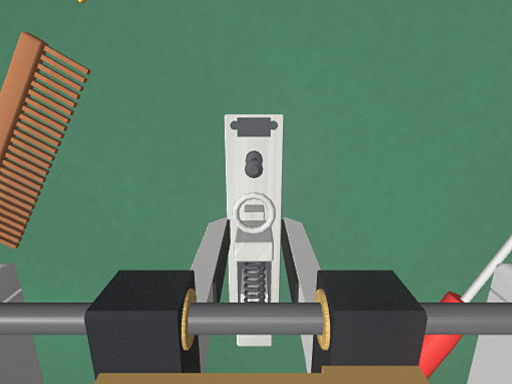

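Request:
step_arm --gripper -0.9 --squeeze 45 --pt "0 0 0 0 0 0" --pt "0 0 0 0 0 0" --pt "0 0 0 0 0 0" --pt "0 0 0 0 0 0"

```text
time_s: 16.3
ee_pos: [0.5149, -0.1605, 0.0312]
eef_rot: [-1.57, 0.0, -2.644]
force: [0.4, 0.8, 3.6]
grip_width: 0.0216
```

Request:
step_arm --pt "0 -2 0 0 0 0" --pt "0 -2 0 0 0 0" --pt "0 -2 0 0 0 0" --pt "0 -1 0 0 0 0" --pt "0 0 0 0 0 0"

```text
time_s: 16.92
ee_pos: [0.5147, -0.1605, 0.0379]
eef_rot: [-1.571, -0.0, -2.644]
force: [-0.8, -0.4, -1.5]
grip_width: 0.0214
```

```bash
python3 -c "
from h import *
delta([.5144,-.1607,.031],-151.5)
c=wcam('pics/w10.png')"
```

```text
pos [ 0.5147 -0.1605  0.0379] rpy [-9.0010e+01 -1.0000e-02 -1.5147e+02] d [0.3 6.9 0. ] turn [0.01 0.03 0.01] F [-0.8 -0.4 -1.5] t 16.93 w 0.0214
```

View pics/w10.png

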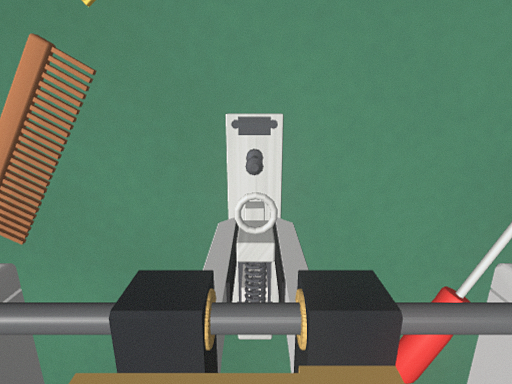

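Request:
step_arm --pt "-4 0 0 0 0 0" --pt "-4 0 0 0 0 0" --pt "-4 0 0 0 0 0" --pt "-4 0 0 0 0 0" --pt "-4 0 0 0 0 0" --pt "0 0 0 0 0 0"

```text
time_s: 17.73
ee_pos: [0.5324, -0.1509, 0.0378]
eef_rot: [-1.571, -0.0, -2.643]
force: [-5.2, -1.8, -1.5]
grip_width: 0.0219
```

Request:
step_arm --pt "-3 0 0 0 0 0" --pt "-2 0 0 0 0 0" --pt "0 0 0 0 0 0" --pt "0 0 0 0 0 0"

```text
time_s: 18.23
ee_pos: [0.5365, -0.1487, 0.0378]
eef_rot: [-1.571, -0.0, -2.644]
force: [-5.7, -2.8, -2.1]
grip_width: 0.0216
```

```bash
python3 -c "
from h import *
delta([.5144,-.1607,.031],-151.5)
c=wcam('pics/w11.png');s=save('side','pics/s11.png')
im=s['pixels'][:,:,::-1];w=c['pixels'][:,:,::-1]
cv2.imwrite('pics/s11c.png',np.hstack([cv2.resize(im[220:310,200:300],(400,360),interpolation=cv2.INTER_CUBIC),cv2.resize(w[150:270,205:305],(300,360),interpolation=cv2.INTER_CUBIC)]))
"
```

```text
pos [ 0.5365 -0.1487  0.0378] rpy [-9.0010e+01 -2.0000e-02 -1.5147e+02] d [25.1  6.9  0. ] turn [0.01 0.03 0.02] F [-5.7 -2.8 -2.1] t 18.23 w 0.0216
```

View pics/s11c.png

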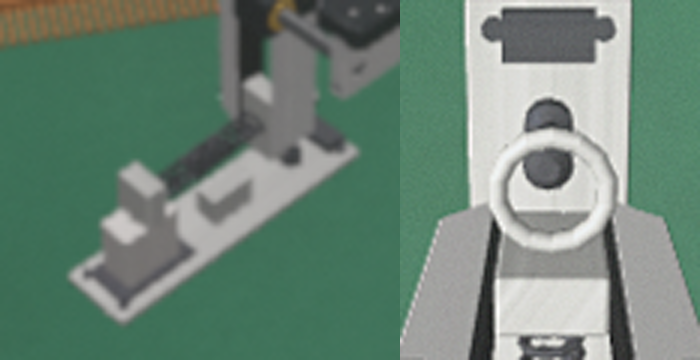

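```bash
python3 - <<'E'
from h import *
c=pickle.load(open('pics/w11.pkl','rb'))
u=np.array([np.cos(np.radians(28.5)),np.sin(np.radians(28.5))]);n=np.array([-u[1],u[0]])
r=plane(c,(255.4,212.7),.0505);s=plane(c,(253.9,205.6),.0385)
print(r,s,(s-r)[:2]@u*1e3,(s-r)[:2]@n*1e3)
E
```

```text
[ 0.55150794 -0.14138204  0.0505    ] [ 0.55126936 -0.14043254  0.0385    ] 0.24339367882358484 0.9482818320307027
```

Ring centre is within 0.3 mm along and 0.9 mm across of the stud, and 10 mm above it. Lowering in small steps.

Request:
step_arm --pt "0 2 -0.8 0 0 0" --pt "0 2 0 0 0 0" --pt "0 2 0 0 0 0" --pt "0 0 0 0 0 0"

```text
time_s: 18.82
ee_pos: [0.5362, -0.1481, 0.0319]
eef_rot: [-1.571, -0.0, -2.644]
force: [-3.9, -3.9, -1.2]
grip_width: 0.0217
```

Request:
step_arm --pt "0 1 0 0 0 0" --pt "0 1 0 0 0 0" --pt "0 0 0 0 0 0"

```text
time_s: 19.2
ee_pos: [0.5362, -0.1482, 0.03]
eef_rot: [-1.57, -0.0, -2.644]
force: [-4.7, -3.4, -0.6]
grip_width: 0.0216
```

Request:
step_arm --pt "0 1 0 0 0 0" --pt "0 1 0 0 0 0" --pt "0 0 0 0 0 0"

```text
time_s: 19.58
ee_pos: [0.5363, -0.1482, 0.028]
eef_rot: [-1.57, -0.0, -2.644]
force: [-3.9, -3.7, -1.4]
grip_width: 0.0215
```

Request:
step_arm --pt "0 1 0 0 0 0" --pt "0 1 0 0 0 0" --pt "0 0 0 0 0 0"

```text
time_s: 19.95
ee_pos: [0.5363, -0.1482, 0.0261]
eef_rot: [-1.57, -0.0, -2.644]
force: [-5.0, -2.8, -0.9]
grip_width: 0.0215
```

```bash
python3 -c "
from h import *
delta([.5144,-.1607,.031],-151.5)
c=wcam('pics/w12.png');s=save('side','pics/s12.png')
im=s['pixels'][:,:,::-1];w=c['pixels'][:,:,::-1]
cv2.imwrite('pics/s12c.png',np.hstack([cv2.resize(im[220:310,200:300],(400,360),interpolation=cv2.INTER_CUBIC),cv2.resize(w[150:270,205:305],(300,360),interpolation=cv2.INTER_CUBIC)]))
"
```

```text
pos [ 0.5363 -0.1482  0.0261] rpy [-8.9980e+01 -1.0000e-02 -1.5147e+02] d [25.2 -4.9  0.6] turn [-0.02  0.03  0.01] F [-5.  -2.8 -0.9] t 19.95 w 0.0215
```

View pics/s12c.png

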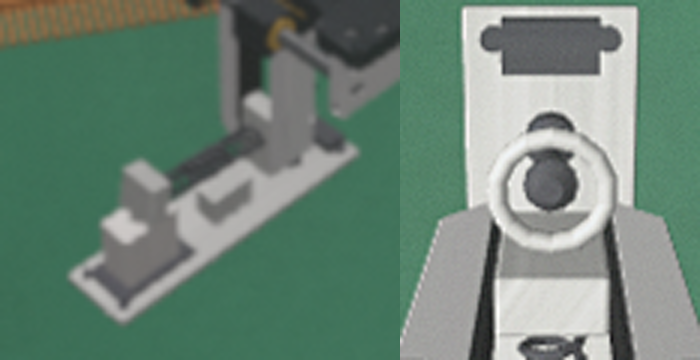

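The stud head is well inside the ring. Continuing down 9 mm.

Request:
step_arm --pt "0 1 0 0 0 0" --pt "0 1 0 0 0 0" --pt "0 1 0 0 0 0" --pt "0 0 0 0 0 0"

```text
time_s: 20.55
ee_pos: [0.5363, -0.1482, 0.0231]
eef_rot: [-1.57, -0.0, -2.644]
force: [-3.8, -2.7, -0.0]
grip_width: 0.0219
```

Request:
step_arm --pt "0 1 0 0 0 0" --pt "0 1 0 0 0 0" --pt "0 1 0 0 0 0" --pt "0 0 0 0 0 0"

```text
time_s: 21.05
ee_pos: [0.5364, -0.1482, 0.0202]
eef_rot: [-1.57, 0.0, -2.644]
force: [-3.7, -3.2, 0.6]
grip_width: 0.0217
```

Request:
step_arm --pt "0 1 0 0 0 0" --pt "0 1 0 0 0 0" --pt "0 1 0 0 0 0" --pt "0 0 0 0 0 0"

```text
time_s: 21.55
ee_pos: [0.5364, -0.1482, 0.0172]
eef_rot: [-1.57, 0.0, -2.644]
force: [-3.9, -3.2, 0.2]
grip_width: 0.0216
```

Request:
step_arm --pt "1 0 0 0 0 0" --pt "1 0 0 0 0 0" --pt "1 0 0 0 0 0" --pt "1 0 0 0 0 0" --pt "0 0 0 0 0 0"

```text
time_s: 22.18
ee_pos: [0.5329, -0.1499, 0.0171]
eef_rot: [-1.57, 0.0, -2.644]
force: [-3.7, -3.5, 0.8]
grip_width: 0.0218
```

```bash
python3 -c "
from h import *
delta([.5144,-.1607,.031],-151.5)
c=wcam('pics/w13.png');s=save('side','pics/s13.png')
im=s['pixels'][:,:,::-1];w=c['pixels'][:,:,::-1]
cv2.imwrite('pics/s13c.png',np.hstack([cv2.resize(im[220:310,200:300],(400,360),interpolation=cv2.INTER_CUBIC),cv2.resize(w[150:270,205:305],(300,360),interpolation=cv2.INTER_CUBIC)]))
"
```

```text
pos [ 0.5329 -0.1499  0.0171] rpy [-8.9980e+01  1.0000e-02 -1.5148e+02] d [ 21.4 -13.9   0.6] turn [-0.02  0.02 -0.01] F [-3.7 -3.5  0.8] t 22.18 w 0.0218
```

View pics/s13c.png

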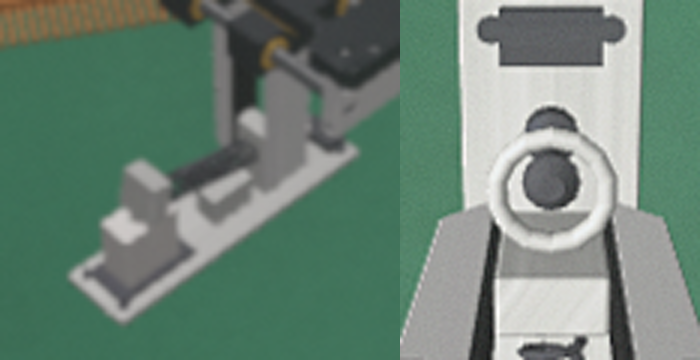

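Request:
step_arm --pt "1 0 0 0 0 0" --pt "0.8 0 0 0 0 0" --pt "0 0 0 0 0 0" --pt "0 0 0 0 0 0"

```text
time_s: 22.78
ee_pos: [0.5313, -0.1507, 0.017]
eef_rot: [-1.571, 0.0, -2.644]
force: [-2.6, -4.3, 1.2]
grip_width: 0.0218
```

Request:
step_arm --gripper -0.3 --pt "0 0 0 0 0 0" --pt "0 0 0 0 0 0" --pt "0 0 0 0 0 0" --pt "0 0 0 0 0 0"

```text
time_s: 23.28
ee_pos: [0.5313, -0.1506, 0.0169]
eef_rot: [-1.571, 0.0, -2.644]
force: [0.3, -0.2, -0.5]
grip_width: 0.0329
```

```bash
python3 -c "
from h import *
delta([.5144,-.1607,.031],-151.5)
c=wcam('pics/w14.png');s=save('side','pics/s14.png')
im=s['pixels'][:,:,::-1];w=c['pixels'][:,:,::-1]
cv2.imwrite('pics/s14c.png',np.hstack([cv2.resize(im[220:310,200:300],(400,360),interpolation=cv2.INTER_CUBIC),cv2.resize(w[150:270,205:305],(300,360),interpolation=cv2.INTER_CUBIC)]))
"
```

```text
pos [ 0.5313 -0.1506  0.0169] rpy [-9.0000e+01  1.0000e-02 -1.5147e+02] d [ 19.7 -14.1   0.8] turn [ 0.    0.03 -0.01] F [ 0.3 -0.2 -0.5] t 23.27 w 0.0329
```

View pics/s14c.png

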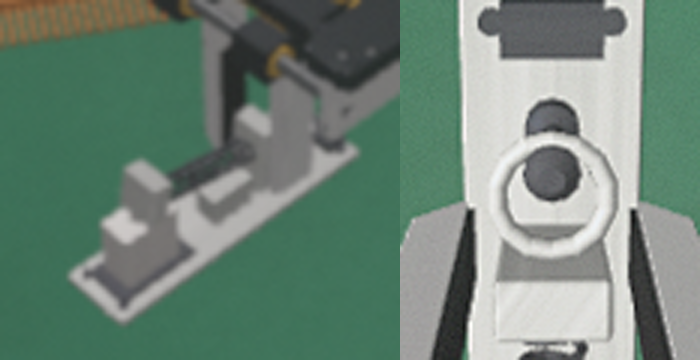

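The eye has caught on the neck below the head, and the grip is open and clear. Retreating straight up.

Request:
step_arm --pt "0 -4 0 0 0 0" --pt "0 -8 0 0 0 0" --pt "0 -15 0 0 0 0" --pt "0 -20 0 0 0 0" --pt "0 -30 0 0 0 0" --pt "0 -30 0 0 0 0" --pt "0 0 0 0 0 0" --pt "0 0 0 0 0 0"

```text
time_s: 24.38
ee_pos: [0.531, -0.1506, 0.1238]
eef_rot: [-1.571, -0.0, -2.644]
force: [0.3, -0.4, -0.2]
grip_width: 0.0332
```

```bash
python3 -c "
from h import *
delta([.5144,-.1607,.031],-151.5)
c=wcam('pics/w15.png');s=save('side','pics/s15.png');t=save('scene','pics/t15.png')
im=s['pixels'][:,:,::-1];w=c['pixels'][:,:,::-1]
cv2.imwrite('pics/s15c.png',np.hstack([cv2.resize(im[220:310,200:300],(400,360),interpolation=cv2.INTER_CUBIC),cv2.resize(w[110:270,190:320],(293,360),interpolation=cv2.INTER_CUBIC)]))
"
```

```text
pos [ 0.531  -0.1506  0.1238] rpy [-9.0010e+01 -1.0000e-02 -1.5147e+02] d [19.4 92.8  1. ] turn [0.01 0.03 0.01] F [ 0.3 -0.4 -0.2] t 24.38 w 0.0332
```

View pics/s15c.png

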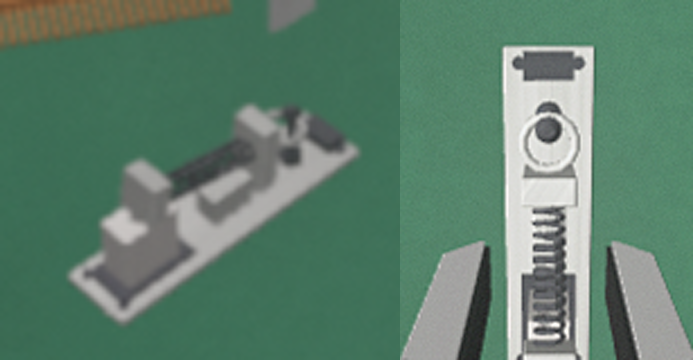

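View pics/s15.png

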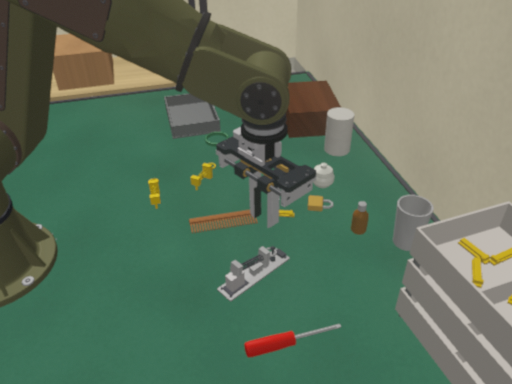

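```bash
python3 - <<'E'
from h import *
c=pickle.load(open('pics/w15.pkl','rb'));D=pickle.load(open('side0.pkl','rb'))[1]
p,g=tri(c,(256,194.2),D,(200+257/4-.4,220+119/4-.4)); print(p,g)
u=np.array([np.cos(np.radians(28.5)),np.sin(np.radians(28.5))]);n=np.array([-u[1],u[0]])
mid=np.array([.5075,-.16465])
r=plane(c,(190+150.5/2.25-.3,110+141/2.25-.3),p[2]-.015)
for q in (p,r): print((q[:2]-mid)@u*1e3,(q[:2]-mid)@n*1e3)
# hook top
p2,g=tri(c,(190+(548-400)/2.25,0),D,(0,0)) if 0 else (0,0)
E
```

```text
[ 0.53139753 -0.15098525  0.04736243] 0.0017829107133673513
27.521816068353388 0.6058981150196853
44.550684486798595 -0.6660903446170235
```

Eye: 32 mm high, plate x ≈ +44.6 mm, y ≈ −0.7 mm, stretch ≈ 19 mm. The gripper is clear of everything, so I hand in.

```bash
python3 -c "
from station import job; print(job.hand_in())"
```

```text
the job is handed in; nothing more can be done
None
```

The spring is fitted: the pin is fully home in the anchor block's hole, and the eye sits round the stud below its head. I handed the job in at about 24 s with the gripper open and clear; it reported no verdict.

- **Pin:** I took the grey steel spring by its hook block and lowered the pin step by step. It went in without any resistance. Side pictures show the hook block flat on the anchor block, before and after stretching.
- **Eye:** I stretched the spring about 25 mm, with a pull of about 6 N, and lowered the ring over the stud. I then let it back onto the neck and released it. My last measurement puts the eye's centre about 32 mm above the lid, at plate x ≈ +44.6 mm and y ≈ −0.7 mm, with a stretch of about 19 mm.
- **Limits:** every force reading while handling the spring was below about 7 N. The other things look unmoved in the last side picture, though I did not measure them.
- **Weak spot:** the two-view rays for the final height missed each other by 1.8 mm, so the eye height is good to about 2 mm. That still puts it below the 35.5 mm limit. No check failed.

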